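# Load a coverslip magazine under the dispenser's spring flap

### The arm

A 6-joint arm with a two-finger parallel gripper is mounted at the origin on the work surface. World frame = base frame: x ahead of the robot, y to its left, z up, the work surface at z = 0. Lengths are in m, angles in degrees, forces in N, time in s.
With the tool pointing down it reaches from about 0.325 to 0.775 m from the base axis. Payload 5.5 kg.
Tool frame: the origin (TCP) lies at the centre of the arm's flange, where the gripper is bolted on; the fingertips stand 182 mm ahead of it and the grasp point (between the pads) lies 163 mm ahead of it; z points along the fingers, y is the direction in which the jaws open and shut (so a half turn about z gives the same grasp; the last joint's range is limited). The gripper opens to 88 mm and grips with 3 to 60 N. Pads are 20 mm wide; open, the fingers measure 115 mm over their backs; the gripper's body (75 mm by 178 mm) begins 61 mm behind the grasp point.
Start: joints at [63.444, 5.22, 70.514, -0, 104.267, -3.249], TCP at [0.237, 0.551, 0.405] pointing down, gripper open.
Joint ranges: [-164.24, 164.24], [-49.07, 125.15], [9.68, 141.18], [-86.29, 266.29], [3.28, 154.24], [-151.56, 151.56]. Speed limits (degrees/s): [147.25, 147.25, 172.46, 180, 180, 180].

### API

Orientations are given as [roll, pitch, yaw] about the fixed x, y, z axes, in that order (R = Rz(yaw) Ry(pitch) Rx(roll)).
In Python, from station import r gives the robot as it stands. The module is installed in compiled form; this text tells all that it offers. Calls block until the motion is done:
- r.reach(position, orientation): joint-space move of the TCP to a pose.
- r.servo_line(position, rotation=None, speed=0.15): straight line of the TCP; rotation=None keeps the orientation; speed is the mean speed in m/s.
- r.move_joints(angles): joint-space move.
- r.let_go() and r.grab(squeeze=None): open the fingers fully, or close them until they stop; squeeze is the grip in N (None keeps the last).
- r.wait(seconds).
- r.inverse_kinematics(position, orientation): joint angles nearest the present ones, or None.
- r.sense(): the state.
- r.snapshot(name): name is "scene" or "top" or "wrist"; returns a dict with "frame" (480x640x3 uint8, red, green, blue), "fx", "fy", "cx", "cy" (pixels), "R" (3x3) and "t" (3): a world point X has camera coordinates R X + t. Camera axes: x right, y down, z forward; pixel columns grow to the right and rows downward; lengths in m; the calibration is good to about 2 mm. A picture is of the moment at which its call begins. There is no depth.
A pose or a line that the arm cannot do raises r.IKError and nothing moves.
- r.hand_in(): hands the job in, once; it reports no verdict.
The state is a dict: "clock": time; "joints": joint angles; "joint_vel": joint speeds; "joint_torque": joint torques, N m; "tcp_pos": TCP position; "orientation": TCP orientation; "contact_force": force on the tool from outside, world axes, zero at the start; "torque": the same for the moment, N m; "opening": finger opening in m.
Only numpy, scipy, OpenCV 4.12 (cv2) and the standard library are available. Lean on these libraries where they do the work, as an engineer would, in place of code of your own. Each camera call takes 0.05 s, during which the arm holds its last target.

### The job

Load the coverslip dispenser: with one fingertip press the flap's long bar down and hold the spring flap open, and meanwhile with the other fingertip push the magazine that lies in the loading channel under the flap, all the way home against the back stop. Then let go, so that the flap comes down on top of the magazine. Only push the magazine, never lift or tip it, and leave the other things on the bench where they are.

Things in the scene. Friction and masses are not known exactly. Their poses are not given: they have to be found in the camera images.
- dispenser: Fixed white bench unit, 290 mm long (x), 120 wide. Origin on the bench top, x axis = loading direction, y left of it, z up. In this frame, mm: hinge axis along x at y 0, z 57, between two lugs (x 3-8 and 63-68, y -6 to 6, top z 62); for y 12 to 50, left of the hinge, the base is only 12 high, leaving room for the press bar; behind the channel (x 75-165) a housing 66 high.
- channel_home (a point): Point on the channel floor (dispenser x 36, y -36, z 30 mm) where the magazine's origin must end. The floor runs along x from its open end at x -125 to the back stop's face at x 66 (stop 22 mm high above the floor), between guide walls at y -14 (12 mm high above the floor) and y -58 (10 mm high).
- flap (a joint): Steel spring flap, rad: 0 shut, 1.31 fully open (stop). Hinged along dispenser x at y 0, z 57 mm. Its plate (x 10-62, reaching 34 mm from the hinge to -y, 3 thick) slopes 35 deg down into the channel when shut and blocks it; opening swings it up. Spring: about 2 N on the bar at first, 5 N at the end. It rests at about 0.52 on a loaded magazine.
- hinge (a point): Middle of the flap's hinge axis (dispenser x 36, y 0, z 57 mm). Plate on its -y side, press bar on its +y side, rigid with each other: pressing the bar straight down opens the flap. A web joins bar to hinge from x 18 to 60; elsewhere the bar is free.
- bar_tip (a point): On the press bar's axis at its free end (x -118). Round bar 14 mm thick, along +x to x 60, axis 40 mm from the hinge: at y 32, z 81 mm when shut, y 40, z 57 half-way, y 32, z 33 fully open (a fingertip on top is then at z 40, 10 above the channel floor). From x -118 to x 10 a fingertip can slide along its top while it stays pressed. Moves with the flap.
- magazine: Grey plastic coverslip magazine, 60 (x) by 40 (y) by 22 mm high, about 80 g, lying loose in the loading channel outside the flap, lengthwise along the channel with 2 mm play at each side. Origin at the centre of its underside. Fully home its centre is at dispenser x 36, y about -36 mm, its front face on the back stop.
- spare_magazine: Another, identical magazine lying on the bench beside the dispenser, not to be touched. Origin at the centre of its underside.
- oil_bottle: Amber bottle, 34 mm across, 75 mm high, bystander. Origin: centre of the underside.
- petri_dish: Pale shallow dish, 90 mm across, 16 mm high, bystander. Origin: centre of the underside.
- stain_jar: Glass jar with white cap, 56 mm across, 85 mm high, bystander. Origin: centre of the underside.
- slide_box: Black slide box, 85 by 190 by 35 mm, bystander. Origin: centre of the underside.
- beaker: Glass beaker, 70 mm across, 90 mm high, bystander. Origin: centre of the underside.
- vial: White vial, 24 mm across, 50 mm high, bystander. Origin: centre of the underside.
Not all that is in view belongs to the job. Leave any yellow look-alike of the magazine alone.

How it is judged:
By the outcome, as a careful person would: the job done as asked, in the order asked, and still so for the second after the job is handed in, with the robot touching nothing.
It also fails if it takes over 38 s, if anything falls off the work surface, if the arm or the gripper's body presses on something with over 40 N, if the wrist force passes 120 N, or if a joint passes its speed limit or range.

## Working session

There is one attempt and no reset: what is moved stays moved. The work goes in short steps, each a Python script; the robot and the scene stay as the last script left them, time stands still between calls to the robot, and variables do not carry over. Pictures are saved under pics/ and viewed, and the job is handed in when it is done.

```bash
mkdir -p pics; python3 - <<'E'
from station import r
import cv2,pickle
for n in ("scene","top"):
    s=r.snapshot(n); cv2.imwrite(f"pics/{n}0.png",s["frame"][:,:,::-1]); pickle.dump(s,open(f"{n}0.pkl","wb"))
    print(n,s["fx"],s["fy"],s["cx"],s["cy"],s["R"],s["t"])
print(r.sense())
E
```

```text
scene 477.32625316847947 477.32625316847947 320.2824045783492 242.33975506779288 [[-0.19071966  0.98164105 -0.00261932]
 [ 0.8083834   0.15554314 -0.56773463]
 [-0.55690421 -0.11039557 -0.82320746]] [ 0.11478884 -0.39794472  1.48693148]
top 624.4043856800695 624.4043856800695 321.52732957978526 221.76946234540958 [[ 0.00331317 -0.99998128 -0.00514372]
 [-0.98318797 -0.00231836 -0.18258158]
 [ 0.18256623  0.00566216 -0.98317725]] [0.0076135  0.56497608 1.25411155]
{'clock': 0.1, 'joints': array([ 6.34449632e+01,  5.26005782e+00,  7.05758065e+01, -2.90901074e-04,
        1.04265093e+02, -3.24923584e+00]), 'joint_vel': array([-0.01004016, -0.07915243, -0.07753659, -0.08132273, -0.00988417,
       -0.03966367]), 'joint_torque': array([ 1.78206072e-03, -4.47861814e+01, -4.07566988e+01,  6.98960270e-02,
        2.86340096e-02, -1.27648404e-04]), 'tcp_pos': array([0.23741783, 0.55109427, 0.40359831]), 'orientation': array([-1.79899189e+02, -5.44059921e-03,  1.56694123e+02]), 'contact_force': array([-0.06740589, -0.05532612, -0.02527598]), 'torque': array([ 0.01297515, -0.00737374, -0.01469242]), 'opening': 0.08774107547489876}
```

View pics/scene0.png

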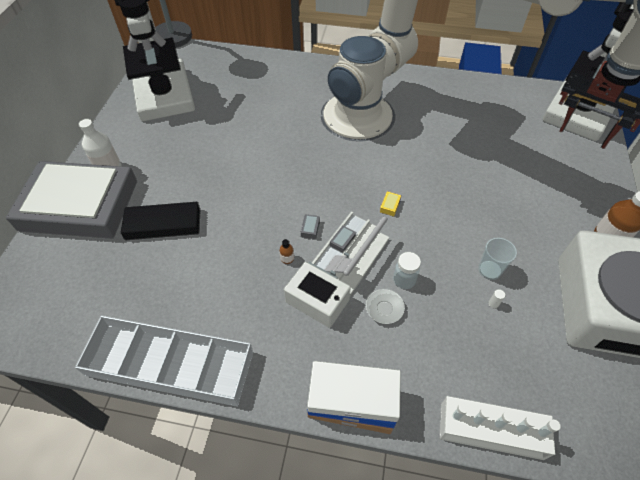

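View pics/top0.png

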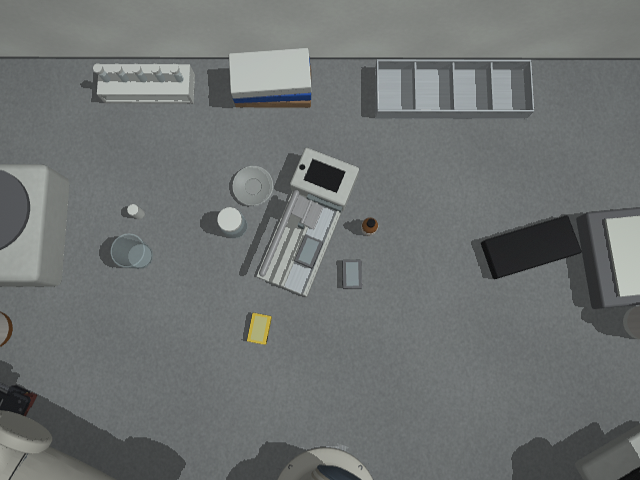

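```bash
python3 - <<'E'
import cv2
a=cv2.imread("pics/top0.png")[140:350,220:400]; cv2.imwrite("pics/topc.png",cv2.resize(a,None,fx=2.85,fy=2.85,interpolation=cv2.INTER_CUBIC)) 
a=cv2.imread("pics/scene0.png")[180:340,270:430]; cv2.imwrite("pics/scenec.png",cv2.resize(a,None,fx=3.7,fy=3.7,interpolation=cv2.INTER_CUBIC))
E
```

```text
(no output)
```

View pics/topc.png

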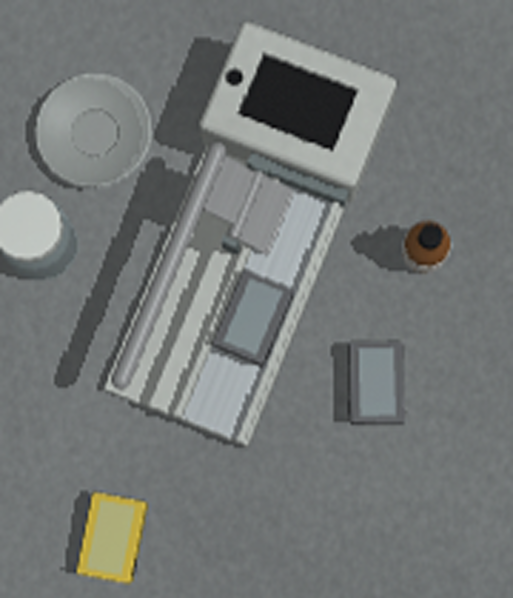

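View pics/scenec.png

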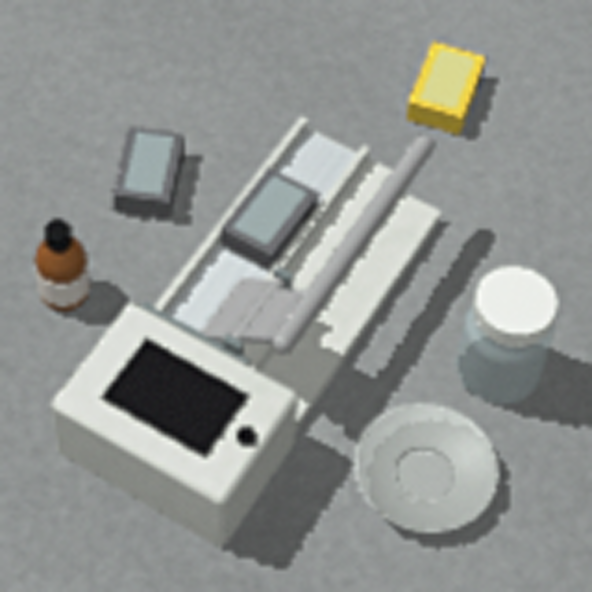

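```bash
cat > h.py <<'E'
import numpy as np,cv2,pickle
def ray(s,u,v):
    R=np.array(s["R"]);t=np.array(s["t"])
    d=R.T@np.array([(u-s["cx"])/s["fx"],(v-s["cy"])/s["fy"],1.]); return -R.T@t,d
def onz(s,u,v,z):
    o,d=ray(s,u,v); return o+d*(z-o[2])/d[2]
def tri(L):
    A=np.zeros((3,3));b=np.zeros(3)
    for s,u,v in L:
        o,d=ray(s,u,v);d=d/np.linalg.norm(d);P=np.eye(3)-np.outer(d,d);A+=P;b+=P@o
    X=np.linalg.solve(A,b)
    return X,[np.linalg.norm(np.cross(X-ray(*l)[0],ray(*l)[1]/np.linalg.norm(ray(*l)[1])))*1000 for l in L]
def proj(s,X):
    c=np.array(s["R"])@np.asarray(X)+np.array(s["t"]); return np.array([s["fx"]*c[0]/c[2]+s["cx"],s["fy"]*c[1]/c[2]+s["cy"]])
E
python3 - <<'E'
from h import *
T=pickle.load(open("top0.pkl","rb"));S=pickle.load(open("scene0.pkl","rb"))
tp=lambda x,y:(T,220+x/2.85,140+y/2.85); sc=lambda x,y:(S,270+x/3.7,180+y/3.7)
for n,a,b in [("bar tip",tp(122,381),sc(425,145)),("bar far",tp(216,153),sc(286,338)),("mag centre top",tp(253,315),sc(273,215)),("wall end R",tp(242,440),sc(304,120)),("left low corner",tp(107,388),sc(438,211)),
 ("hous right front",tp(396,80),sc(57,405)),("spare",tp(376,381),sc(150,165))]:
    print(n,*tri([a,b]))
E
```

```text
bar tip [0.45305915 0.12891891 0.0783022 ] [np.float64(1.6549475659783883), np.float64(1.654947565978381)]
bar far [0.6179455  0.06358266 0.08212441] [np.float64(1.3190478306500548), np.float64(1.3190478306501028)]
mag centre top [0.50475649 0.03759115 0.04641612] [np.float64(1.982799499496746), np.float64(1.9827994994967673)]
wall end R [0.41447453 0.04498237 0.03644626] [np.float64(1.754227328586361), np.float64(1.7542273285863583)]
left low corner [0.45470373 0.14613094 0.01028985] [np.float64(0.9932696577342032), np.float64(0.9932696577342329)]
hous right front [ 0.67817114 -0.06692742  0.06128733] [np.float64(2.5079989482314344), np.float64(2.5079989482314375)]
spare [ 0.45955251 -0.05411431  0.01870282] [np.float64(1.0971698838938582), np.float64(1.0971698838938202)]
```

Choice: the grey magazine in the channel is at top pixel (309,250), and it is the one I want. The look-alikes are the grey spare on the bench at (351,274) and the yellow one at (259,328). Two-view heights (bar 80 mm, magazine top 46–52 mm) match the text. Next I'll take two close wrist views.

```bash
python3 - <<'E'
from station import r
from h import *
for i,p in enumerate([[0.44,0.07,0.40],[0.50,0.03,0.40]]):
    r.reach(p,[180,0,58 if i==0 else 58])
    r.wait(0.2)
    s=r.snapshot("wrist"); cv2.imwrite(f"pics/w{i}.png",s["frame"][:,:,::-1]); pickle.dump(s,open(f"w{i}.pkl","wb"))
    q=r.sense();print(q["clock"],q["tcp_pos"],q["orientation"],q["joints"], -np.array(s["R"]).T@s["t"],s["R"])
E
```

```text
2.2417 [0.44002776 0.07049612 0.39994474] [-1.79988927e+02  5.96134335e-03  5.80656195e+01] [ 4.72559665e+00 -1.87185487e+01  9.30844531e+01  1.89943293e-03
  1.05646538e+02  3.66604898e+01] [0.47652325 0.12879985 0.38028486] [[ 8.49140059e-01 -5.28167720e-01  1.39664832e-04]
 [-5.10980251e-01 -8.21440642e-01  2.53247812e-01]
 [-1.33642593e-01 -2.15114228e-01 -9.67401430e-01]]
2.8833 [0.4994092  0.03062058 0.40046349] [ 1.79967145e+02 -3.10111861e-02  5.80597487e+01] [-3.90891428e-01 -1.02154521e+01  8.59293780e+01  9.52936811e-03
  1.04241849e+02  3.15517167e+01] [0.5359306  0.08883476 0.38078322] [[ 8.48947105e-01 -5.28477381e-01  6.85910274e-04]
 [-5.11466034e-01 -8.21292003e-01  2.52748771e-01]
 [-1.33008676e-01 -2.14921157e-01 -9.67531699e-01]]
```

View pics/w0.png

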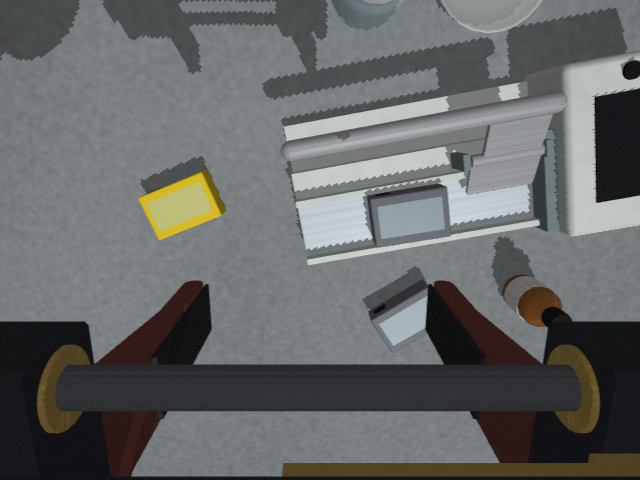

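View pics/w1.png

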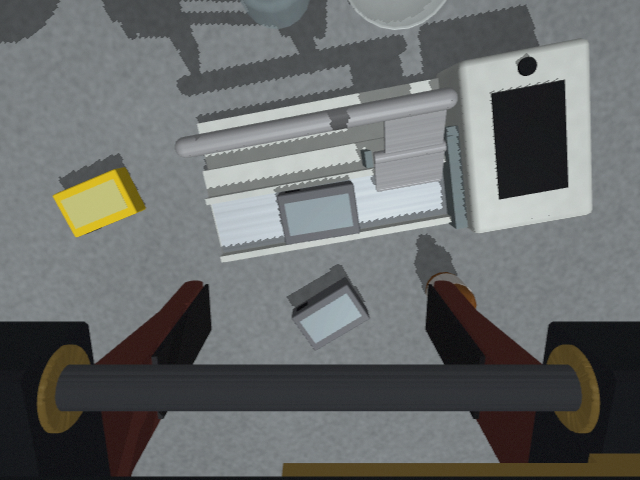

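```bash
python3 - <<'E'
import cv2
a=cv2.imread("pics/w0.png")[80:280,270:590]; cv2.imwrite("pics/w0c.png",cv2.resize(a,None,fx=2.5,fy=2.5,interpolation=cv2.INTER_CUBIC)) 
a=cv2.imread("pics/w1.png")[80:280,170:490]; cv2.imwrite("pics/w1c.png",cv2.resize(a,None,fx=2.5,fy=2.5,interpolation=cv2.INTER_CUBIC))
E
```

```text
(no output)
```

View pics/w0c.png

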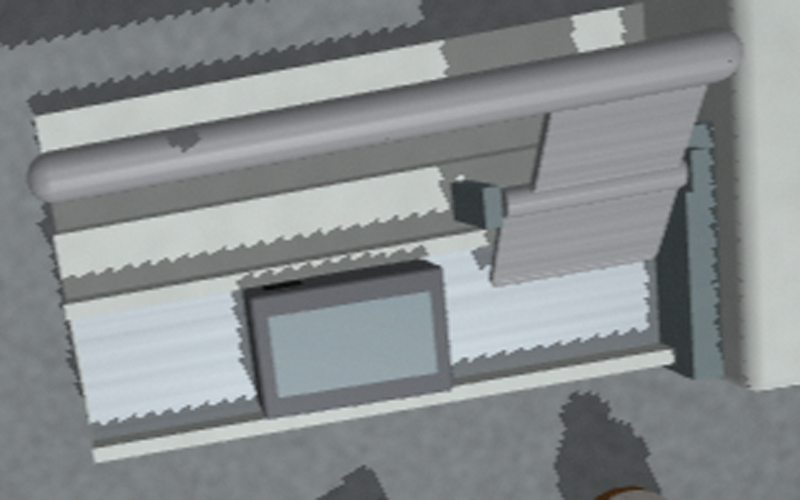

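View pics/w1c.png

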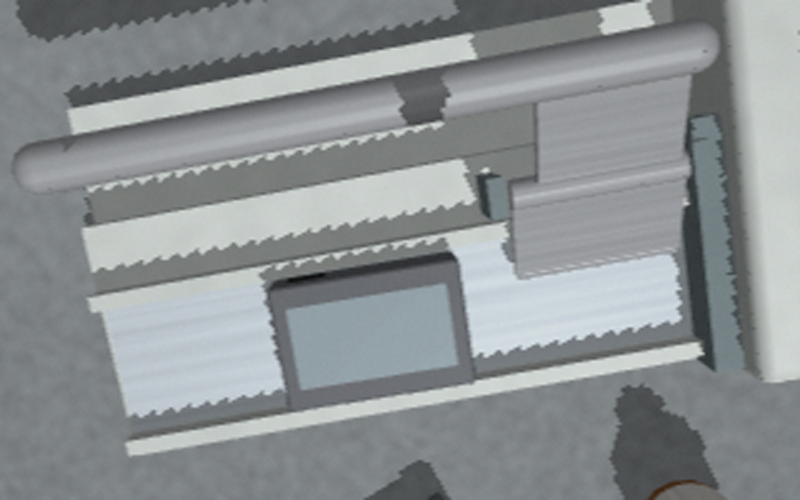

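```bash
python3 - <<'E'
from h import *
W=[pickle.load(open(f"w{i}.pkl","rb")) for i in (0,1)]+[pickle.load(open("top0.pkl","rb"))]
off=[(270,80),(170,80)]
g=lambda i,x,y:(W[i],off[i][0]+x/2.5,off[i][1]+y/2.5)
P={}
for n,a,b in [("bar tip",(44,178),(28,168)),("bar far",(728,53),(708,44)),("magRL",(250,300),(270,290)),("magFL",(442,270),(460,262)),("magFR",(451,390),(473,381)),("magRR",(263,415),(290,408)),
 ("winRL",(268,319),(286,311)),("winFL",(433,292),(448,283)),("winFR",(438,373),(458,366)),("winRR",(278,398),(299,391)),
 ("wallR rear out",(95,462),(127,456)),("wallL rear in",(67,306),(97,312)),("plate FL tip",(492,285),(517,278)),("wallR front out",(674,364),(702,356))]:
    X,e=tri([g(0,*a),g(1,*b)]);P[n]=X
    print(n,X.round(4),round(e[0],2))
bt,bf=P["bar tip"],P["bar far"]
for nm,yaw in (("bar",np.arctan2(*(bf-bt)[1::-1])),("wall",np.arctan2(*(P["wallR front out"]-P["wallR rear out"])[1::-1]))):
    print(nm,np.degrees(yaw),np.linalg.norm(bf-bt))
    R=np.array([[np.cos(yaw),-np.sin(yaw)],[np.sin(yaw),np.cos(yaw)]])
    O=bt[:2]-R@[-.118+.003,.032]; print("O",O)
    for k,v in P.items(): print(k,((R.T@(v[:2]-O))*1000).round(1),(v[2]*1000).round(1))
E
```

```text
bar tip [0.4523 0.1286 0.0843] 0.12
bar far [0.6238 0.0598 0.0806] 0.06
magRL [0.4838 0.0636 0.0479] 0.34
magFL [0.5386 0.0401 0.0485] 0.01
magFR [0.5229 0.0063 0.0523] 0.19
magRR [0.4684 0.0286 0.0468] 0.08
winRL [0.4852 0.0561 0.0522] 0.02
winFL [0.5321 0.0373 0.0545] 0.14
winFR [0.5216 0.0135 0.0538] 0.13
winRR [0.4753 0.033  0.0542] 0.11
wallR rear out [0.4133 0.0426 0.0429] 0.2
wallL rear in [0.4312 0.0884 0.0344] 2.16
plate FL tip [0.5516 0.0249 0.0393] 0.11
wallR front out [ 0.5895 -0.0283  0.0414] 0.05
bar -21.867487681679364 0.18484820211079467
O [0.54711334 0.05606599]
bar tip [-115.   32.] 84.3
bar far [69.8 32. ] 80.6
magRL [-61.6 -16.6] 47.9
magFL [ -1.9 -18. ] 48.5
magFR [ -3.9 -55.2] 52.3
magRR [-62.8 -54.9] 46.8
winRL [-57.4 -23. ] 52.2
winFL [ -6.9 -23. ] 54.5
winFR [ -7.8 -49. ] 53.8
winRR [-58.1 -48.1] 54.2
wallR rear out [-119.2  -62.3] 42.9
wallL rear in [-119.6  -13.1] 34.4
plate FL tip [ 15.8 -27.2] 39.3
wallR front out [ 70.8 -62.5] 41.4
wall -21.907704647116276 0.18484820211079467
O [0.54706241 0.05599946]
bar tip [-115.   32.] 84.3
bar far [69.8 32.1] 80.6
magRL [-61.6 -16.6] 47.9
magFL [ -1.9 -17.9] 48.5
magFR [ -3.8 -55.1] 52.3
magRR [-62.7 -54.8] 46.8
winRL [-57.4 -23. ] 52.2
winFL [ -6.9 -22.9] 54.5
winFR [ -7.7 -48.9] 53.8
winRR [-58.  -48.1] 54.2
wallR rear out [-119.1  -62.3] 42.9
wallL rear in [-119.6  -13.1] 34.4
plate FL tip [ 15.8 -27.2] 39.3
wallR front out [ 70.8 -62.3] 41.4
```

```bash
cat >> h.py <<'E'
O=np.array([0.55284,0.05372]); YAW=-21.89
def d2w(x,y):
    a=np.radians(YAW); return O+np.array([[np.cos(a),-np.sin(a)],[np.sin(a),np.cos(a)]])@[x/1000,y/1000]
def w2d(p):
    a=np.radians(YAW); return np.array([[np.cos(a),np.sin(a)],[-np.sin(a),np.cos(a)]])@(np.asarray(p)[:2]-O)*1000
def pose(px,py,ztip,th,half=50.5):
    """TCP pose with the +y fingertip (pusher) centred at dispenser (px,py) mm"""
    t=np.radians(th); c=np.array([px,py])-half*np.array([np.sin(t),-np.cos(t)])
    return [*d2w(*c),(ztip+182)/1000],[180,0,th+YAW]
E
python3 - <<'E'
from station import r
from h import *
T=pickle.load(open("top0.pkl","rb"));S=pickle.load(open("scene0.pkl","rb"))
X,e=tri([(T,259.5,328),(S,390.5,203.5)]);print("yellow",X,e,w2d(X))
p,o=pose(-86,-31,95,115); r.reach(p,o)
p,o=pose(-86,-31,38,115); r.servo_line(p,speed=.12)
print(r.sense()["contact_force"])
p,o=pose(-64.3,-31,38,115); r.servo_line(p,speed=.04)
q=r.sense();print(q["clock"],q["contact_force"],q["tcp_pos"],p)
for n in ("top","scene","wrist"):
    s=r.snapshot(n); cv2.imwrite(f"pics/{n}1.png",s["frame"][:,:,::-1]); pickle.dump(s,open(f"{n}1.pkl","wb"))
a=cv2.imread("pics/top1.png")[140:350,220:400]; b=cv2.imread("pics/scene1.png")[180:340,270:430]
cv2.imwrite("pics/c1.png",np.hstack([cv2.resize(a,(400,467)),cv2.resize(b,(400,467))]))
E
```

```text
yellow [0.34596098 0.13947928 0.01180666] [np.float64(0.9939565222255116), np.float64(0.9939565222255042)] [-223.93659526    2.44630203]
[-0.10633631  0.7265494   0.65663381]
4.8583 [-0.02894898 -0.46512266 -0.40607074] [0.43123853 0.04612113 0.21981113] [np.float64(0.4311927184958463), np.float64(0.046187978922531917), 0.22]
```

View pics/c1.png

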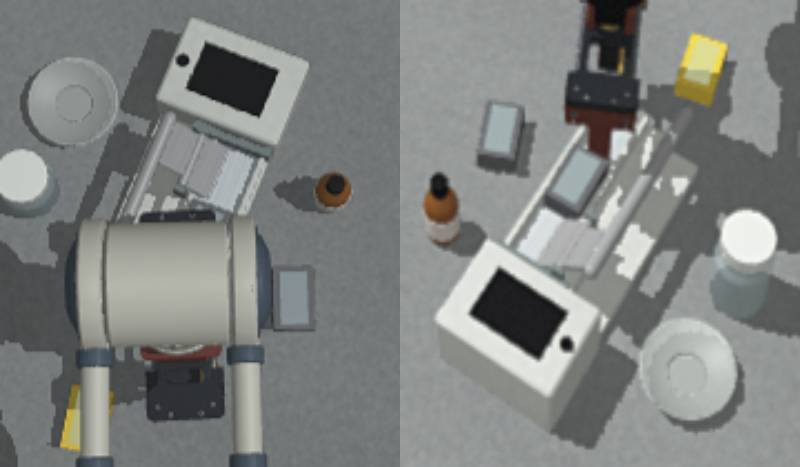

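View pics/wrist1.png

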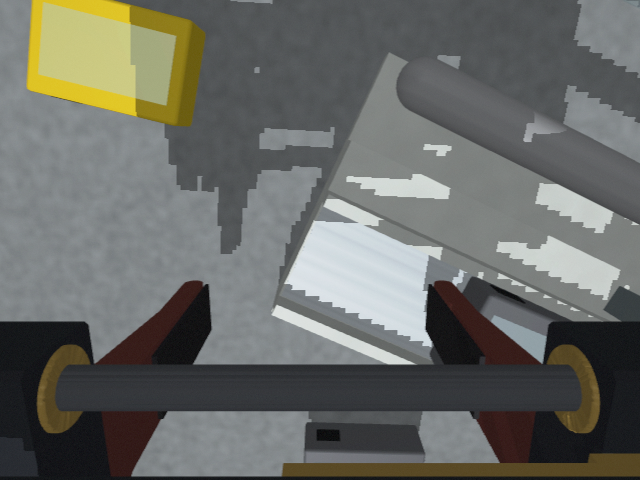

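```bash
python3 - <<'E'
from station import r
from h import *
p=list(r.sense()["tcp_pos"]); p[2]=.285; r.servo_line(p,speed=.15)
r.reach([.40,.055,.36],[180,0,30+YAW]); r.wait(.15)
s=r.snapshot("wrist"); cv2.imwrite("pics/w2.png",s["frame"][:,:,::-1]); pickle.dump(s,open("w2.pkl","wb"))
print(r.sense()["clock"])
E
```

```text
7.1417
```

View pics/w2.png

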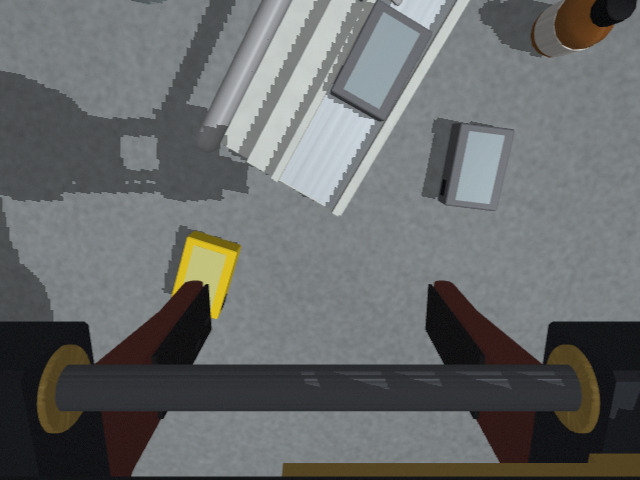

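```bash
python3 - <<'E'
from h import *
W=pickle.load(open("w2.pkl","rb"))
for n,u,v,z in [("mag rearL",333,85,.052),("mag rearR",383,119,.052),("frontL",379,3,.052),("frontR",430,36,.052),("bar end",206,140,.081),("wallR end",338,215,.040)]:
    print(n,w2d(onz(W,u,v,z)).round(1))
a=cv2.imread("pics/w2.png")[0:240,180:500]; cv2.imwrite("pics/w2c.png",cv2.resize(a,None,fx=2.5,fy=2.5,interpolation=cv2.INTER_CUBIC))
E
```

```text
mag rearL [-53.4 -15.8]
mag rearR [-55.1 -54.1]
frontL [  0.7 -16.1]
frontR [  0.9 -52.9]
bar end [-119.8   32.6]
wallR end [-125.3  -62.8]
```

View pics/w2c.png

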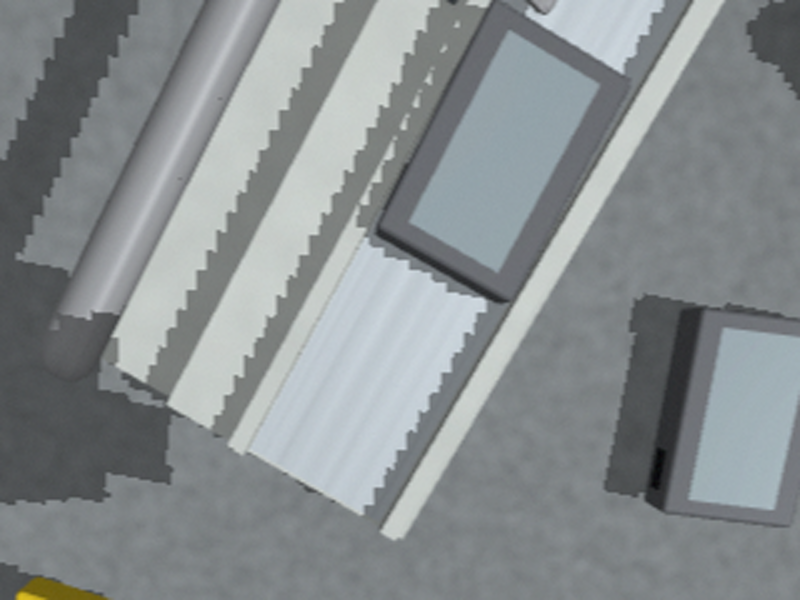

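```bash
cat >> h.py <<'E'
def bpose(bx,by,z,th):
    t=np.radians(th); return pose(bx+101*np.sin(t),by-101*np.cos(t),z,th)
E
python3 - <<'E'
from station import r
from h import *
th=28
def go(x,y,z,sp,line=True):
    p,o=bpose(x,y,z,th)
    if line: r.servo_line(p,speed=sp)
    else: r.reach(p,o)
    q=r.sense();print((x,y,z),round(q["clock"],2),q["contact_force"].round(1),(np.array(q["tcp_pos"])-p).round(4))
go(-104,37,102,0,False)
go(-104,37,90,.1); go(-104,41,64,.06); go(-105,41,57,.06); go(-116.5,40,57,.06); go(-116.5,39,42.5,.05)
for n in ("top","scene","wrist"):
    s=r.snapshot(n); cv2.imwrite(f"pics/{n}3.png",s["frame"][:,:,::-1]); pickle.dump(s,open(f"{n}3.pkl","wb"))
a=cv2.imread("pics/top3.png")[140:350,220:400]; b=cv2.imread("pics/scene3.png")[180:340,270:430]
cv2.imwrite("pics/c3.png",np.hstack([cv2.resize(a,(400,467)),cv2.resize(b,(400,467))]))
E
```

```text
(-104, 37, 102) 7.66 [ 0.  -0.3  0.8] [-0.0002 -0.     -0.0001]
(-104, 37, 90) 7.92 [-0.5  0.9 -0.1] [-0.0005 -0.0002  0.0012]
(-104, 41, 64) 8.52 [-1.2  1.8  2.3] [-0.      0.      0.0002]
(-105, 41, 57) 8.78 [0.3 0.3 2.8] [-0.0001 -0.0001 -0.0003]
(-116.5, 40, 57) 9.12 [-1.8 -0.5  2.6] [-0.0007  0.0001 -0.0001]
(-116.5, 39, 42.5) 9.57 [-3.1 -3.2  5.7] [-0.0001 -0.0006 -0.0007]
```

View pics/c3.png

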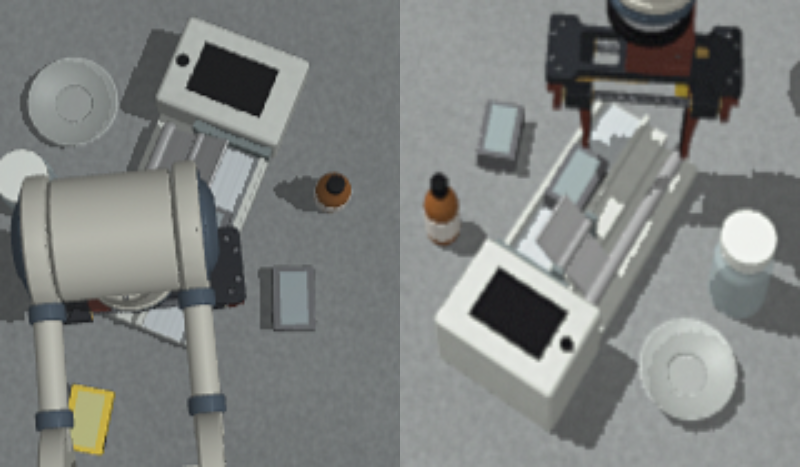

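View pics/wrist3.png

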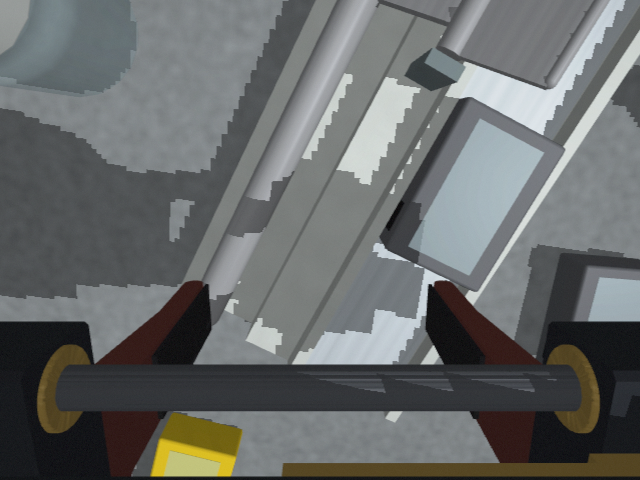

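```bash
python3 - <<'E'
from station import r
from h import *
def go(x,y,z,th,sp):
    p,o=bpose(x,y,z,th)
    r.servo_line(p,rotation=o,speed=sp)
    q=r.sense();print((x,y,z,th),round(q["clock"],2),q["contact_force"].round(1),(np.array(q["tcp_pos"])-p).round(4),q["orientation"].round(1))
    return q
go(-96.5,39,42.5,28,.04)
go(-73.3,38,42.5,36,.04)
s=r.snapshot("wrist"); cv2.imwrite("pics/w4.png",s["frame"][:,:,::-1]); pickle.dump(s,open("w4.pkl","wb"))
s=r.snapshot("scene"); cv2.imwrite("pics/s4.png",cv2.resize(s["frame"][180:340,270:430,::-1],(560,560)))
E
```

```text
(-96.5, 39, 42.5, 28) 10.37 [-2.4  0.7  4.4] [-0.0002  0.0001 -0.0009] [-1.8e+02  1.0e-01  6.1e+00]
(-73.3, 38, 42.5, 36) 11.25 [-2.4  1.3  4.8] [ 0.0001 -0.      0.0001] [180.   -0.   14.1]
```

View pics/w4.png

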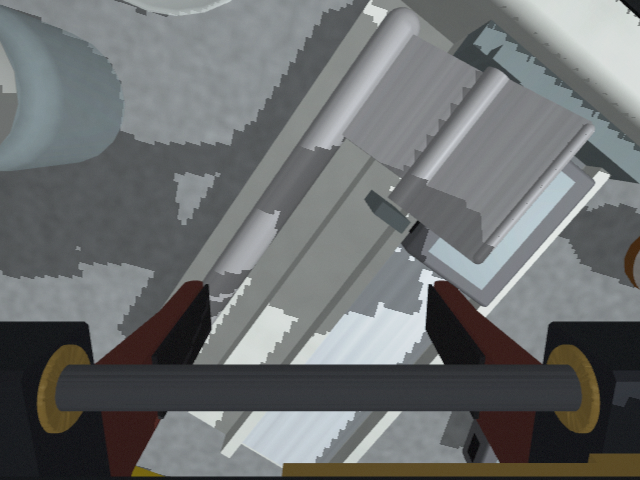

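View pics/s4.png

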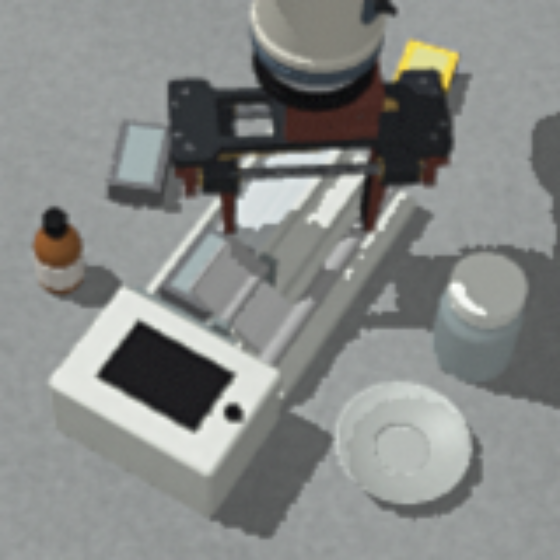

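```bash
python3 - <<'E'
from station import r
from h import *
a=np.radians(YAW);ux=np.array([np.cos(a),np.sin(a)])
for x in [-70.3,-68.3,-67.3,-66.3,-65.3,-64.8,-64.3,-63.8,-63.3]:
    p,o=bpose(x,38,42.5,36); r.servo_line(p,rotation=o,speed=.03); r.wait(.05)
    q=r.sense(); f=q["contact_force"]; d=w2d(q["tcp_pos"])-w2d(p)
    print(x,round(q["clock"],2),f.round(1),"along",(f[:2]@ux).round(1),d.round(2))
    if -(f[:2]@ux)>10: break
s=r.snapshot("wrist"); cv2.imwrite("pics/w5.png",s["frame"][:,:,::-1]); pickle.dump(s,open("w5.pkl","wb"))
E
```

```text
-70.3 11.65 [-2.7  0.8  4.5] along -2.8 [0.1  0.04]
-68.3 11.95 [-2.8  1.3  3.6] along -3.1 [0.07 0.03]
-67.3 12.25 [-4.1  1.9  4.8] along -4.5 [0.01 0.01]
-66.3 12.55 [-2.9  1.4  4.2] along -3.2 [0.02 0.  ]
-65.3 12.85 [-3.3  1.   3.8] along -3.4 [0.02 0.  ]
-64.8 13.15 [-3.  1.  5.] along -3.2 [-0.02 -0.  ]
-64.3 13.45 [-4.8  1.9  5.9] along -5.1 [-0.19  0.02]
-63.8 13.75 [-6.6  3.4  6.9] along -7.4 [-0.4   0.03]
-63.3 14.05 [-7.7  3.3  7.5] along -8.4 [-0.66  0.08]
```

View pics/w5.png

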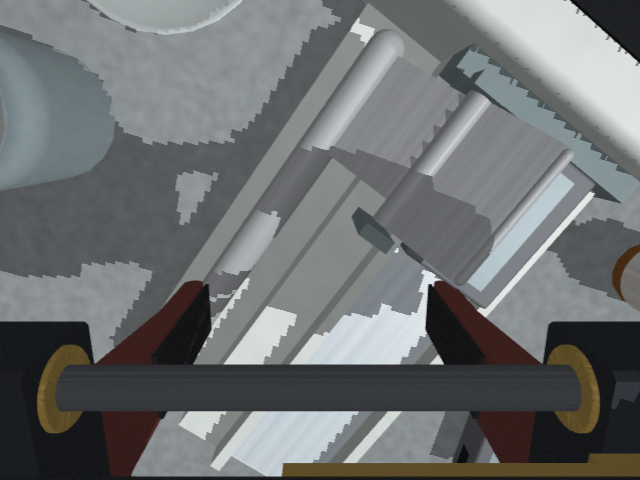

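```bash
python3 - <<'E'
from station import r
from h import *
def go(x,y,z,sp):
    p,o=bpose(x,y,z,36); r.servo_line(p,rotation=o,speed=sp)
    q=r.sense();print((x,y,z),round(q["clock"],2),q["contact_force"].round(1))
p,o=bpose(-62.6,38,42.5,36); r.servo_line(p,rotation=o,speed=.03); r.wait(.2); print(r.sense()["contact_force"])
go(-72,38,42.5,.05); go(-72,42,57,.05); go(-72,41,72,.05); go(-72,38,100,.1); go(-72,38,130,.15)
r.reach([.42,.09,.38],[180,0,58]); r.wait(.2)
s=r.snapshot("wrist"); cv2.imwrite("pics/w6.png",s["frame"][:,:,::-1]); pickle.dump(s,open("w6.pkl","wb"))
print(r.sense()["clock"])
s=r.snapshot("scene"); cv2.imwrite("pics/s6.png",cv2.resize(s["frame"][180:340,270:430,::-1],(560,560)))
E
```

```text
[-10.42228045   3.06384163   9.27517064]
(-72, 38, 42.5) 14.89 [ 1.5 -1.   4.4]
(-72, 42, 57) 15.34 [ 0.8 -1.4  2.4]
(-72, 41, 72) 15.79 [-0.3  0.2  0.3]
(-72, 38, 100) 16.23 [ 0.3  0.5 -0.2]
(-72, 38, 130) 16.57 [ 0.3  0.6 -0.4]
17.5333
```

View pics/w6.png

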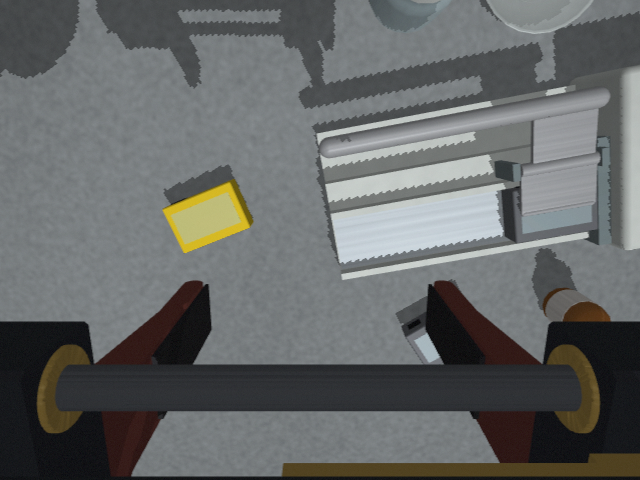

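View pics/s6.png

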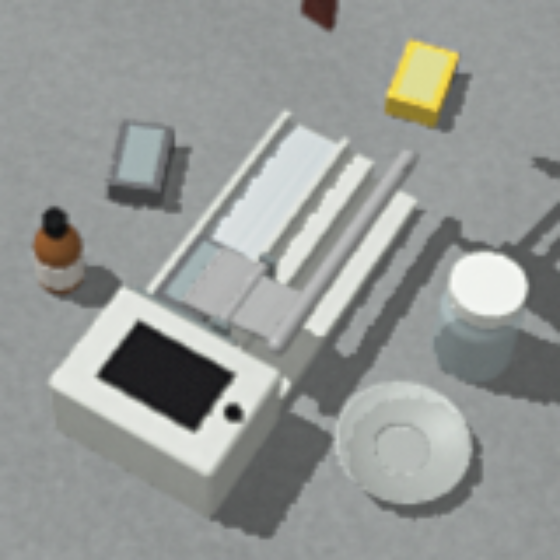

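```bash
python3 - <<'E'
from h import *
a=cv2.imread("pics/w6.png")[120:260,480:640]; cv2.imwrite("pics/w6c.png",cv2.resize(a,None,fx=4.2,fy=4.2,interpolation=cv2.INTER_CUBIC))
E
```

```text
(no output)
```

View pics/w6c.png

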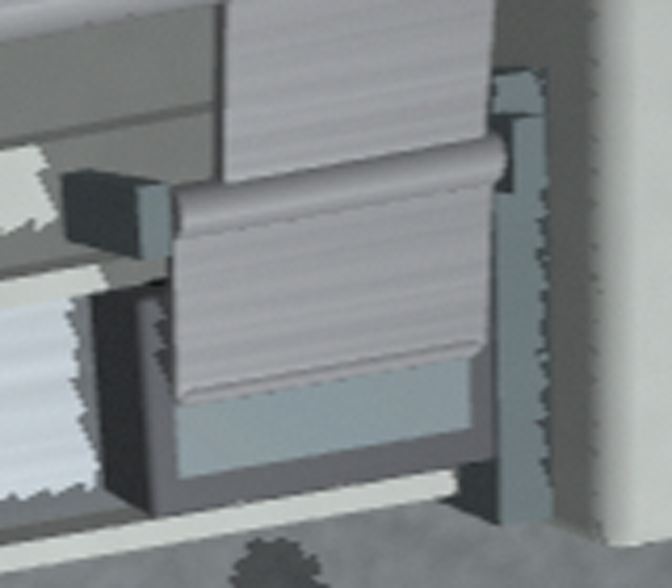

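```bash
python3 - <<'E'
from station import r
from h import *
W=pickle.load(open("w6.pkl","rb"))
for n,x,y in [("rearL",140,303),("rearR",155,515),("frontR",493,457)]:
    print(n,w2d(onz(W,480+x/4.2,120+y/4.2,.052)).round(1))
q=r.sense();print(q["contact_force"].round(1),q["clock"])
r.hand_in()
E
```

```text
rearL [  5.8 -14.9]
rearR [  6.  -52.9]
frontR [ 64.6 -52.7]
[-0.1  0.2 -0.3] 17.5833
the job is handed in; nothing more can be done
```

The coverslip dispenser is loaded: the magazine is fully home against the back stop, the flap rests on top of it, and I've handed the job in.

**What I did:**
1. I first pushed the magazine about 14 mm up the channel with one fingertip, stopping just short of the shut flap. From where it lay, the two fingertips could not reach the bar and the magazine together.
2. One fingertip then pressed the bar down to about 1.2 rad and held it there. The other pushed the magazine about 60 mm under the open flap to the stop.
3. I backed the pushing finger off, eased the bar up until the flap came down on the magazine, and moved the arm clear.

**Last checks:**

| Check | Measured | Expected |
|---|---|---|
| Magazine rear edge, dispenser x | 5.8 and 6.0 mm | 6 mm |
| Magazine front edge, dispenser x | 64.6 mm | 66 mm |
| Push force along the channel | rose from about 3 N to about 10 N | a rise on meeting the stop |
| Force on the tool before hand-in | about 0 N | 0 N |
| Time used | 17.6 s | under 38 s |

- The 1.4 mm difference at the front edge is within the 2 mm calibration error. In the close crop the magazine's front face meets the stop.
- The magazine edges gave sideways positions about 1–3 mm off those expected for a centred magazine, which I put down to picking edges by eye.
- In the last pictures the spare magazine, the yellow look-alike, the bottle, the dish and the jar looked unmoved. I did not measure their positions again. The slide box, beaker and vial were outside the views I checked, but the arm never went near them.

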